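# Set the slicing board's stop to the red mark

### The arm

A 7-joint arm with a two-finger parallel gripper is mounted at the origin on a cart in front of the work surface, level with it; the furniture and walls round the work are solid. World frame = base frame: x ahead of the robot, y to its left, z up, the work surface at z = 0. Lengths are in m, angles in rad, forces in N, time in s.
With the tool pointing down it reaches from about 0.35 to 0.9 m from the base axis. Payload 8.1 kg.
Tool frame: the origin (TCP) lies at the very end of the fingers, on their centre line; the grasp point (between the pads) lies 19 mm behind it (arm.tcp_to_grasp is the distance from the TCP to the grasp point, in m); z points along the fingers, y is the line along which they close (so a half turn about z gives the same grasp; the last joint's range is limited). The gripper opens to 92 mm and grips with 3 to 60 N. Pads are 19 mm wide; open, the fingers measure 130 mm over their backs; the gripper's body (75 mm by 190 mm) begins 47 mm behind the grasp point.
Start: joints at [-1.208, 0.434, 0.025, 1.573, -0.012, 1.134, -0.075], TCP at [0.281, 0.558, 0.188] pointing down, gripper open.
Joint ranges: [-2.62, 2.62], [-0.44, 2.09], [-1.27, 1.32], [0.08, 2.57], [-1.32, 4.46], [0.12, 2], [-2.74, 2.74]. Speed limits (rad/s): [2.22, 2.22, 3.01, 3.01, 3.14, 3.14, 3.14].

### API

Orientations are given as a rotation vector (axis times angle).
In Python, from cell import arm, imaging, ticket gives the robot as it stands (arm), with the cameras (imaging) and the job (ticket).
- The arm moves only by the shell command python3 nudge.py [FORCE], which reads ROWS from standard input. ROWS is 1 to 10 rows, parted by a bar, with the numbers parted by spaces; each row has 5 numbers: dx, dy, dz in m, then a turn about the tool's z in rad, then the opening from 0.0 (shut) to 1.0 (fully open); each row shifts and turns the commanded pose from where the row before left it, along the tool's axes as they then stand; what a row does not reach is not made up. A row lasts 1/10 s, in which the tool goes at most 0.05 m and 0.15 rad, less where a joint would pass 70% of its speed; a pose out of reach is approached as far as the arm can. The fingers move at their own pace and stop on an object; FORCE is the grip in N (left out, the last holds). Time passes only in rows, so rows that do not move let the fingers close. It prints the time, the measured TCP pose, the force, the opening and the grip force at its end. Input that does not fit is refused with a message, and nothing moves.
- arm.observe(): the state, without advancing time (a new reading comes with each control period).
- imaging.get_image(name): name is "side" or "top"; returns a dict with "image" (400x640x3 uint8, blue, green, red), "fx", "fy", "cx", "cy" (pixels), "cam_to_world" (4x4, takes a point from camera to world coordinates). Camera axes: x right, y down, z forward; pixel columns grow to the right and rows downward; lengths in m; the calibration is good to about 2 mm. A picture is of the moment at which its call begins. There is no depth.
- ticket.sign_off(): hands the job in; it is judged then, once.
The state is a dict: "clock": time; "joints": joint angles; "dq": joint speeds; "joint_efforts": joint torques, N m; "position": TCP position; "ee_rot": TCP orientation; "force": force on the tool from outside, world axes, zero at the start; "ft_torque": the same for the moment, N m; "width": opening from 0.0 (shut) to 1.0 (fully open); "gripper_force": force on a finger pad.
Only numpy, scipy, OpenCV 4.12 (cv2) and the standard library are available. Lean on these libraries where they do the work, as an engineer would, in place of code of your own. Each camera call takes 0.05 s, during which the arm holds its last target. There are 200 camera calls.

### The job

Set up the slicing board: with the outside of the fingers push the sliding black stop block along its track until you feel it click into the notch at the red tab, then take the hand away so that the stop stays there. Only push: grip and lift nothing, and leave the kitchen things standing round the board where they are.

Things in the scene. Friction and masses are not known exactly. Their poses are not given: they have to be found in the camera images.
- stop (a joint): position (m) of the stop block along its track: 0 at the middle of the board, growing towards the board's +y end (the robot's left), ends of travel at -0.130 and 0.130. The block slides easily (about 1 N) except at the four notches, and stays where it is left
- ribs: steel cross ribs in the slot, a pair at each notch, 7 mm before and behind its centre; axes and origin as the board's. A sprung ball under the block's centre climbs a rib: the push rises to about 6 to 10 N some 14 mm before the notch centre, falls suddenly past the crest (7 mm before), and from 4 mm or less the block snaps in the notch by itself. Pushing on meets the same rise going out
- stop_mark (a point): centre of the stop block's top, on its white index line. The block is black with a wooden top plate, 96 (board x) x 96 (along the track, board y) x 40 mm high, too wide to grip. Its top is 67 mm above the worktop, its underside 27 mm; its flat upright side faces lie 48 mm to each side (board y) of this point. Axes as the board's
- board: wooden slicing board, fixed to the worktop, 160 (x) x 400 (y) x 26 mm thick; origin under its centre, y along its length. A slotted metal track, 16 mm wide, runs along y, its centre line 25 mm to the board's +x side (away from the robot) of the origin. Notches lie at y = -0.115, -0.060, 0.060 and 0.115 m, each with one coloured tab in front of it
- tab_red: red tab, 30 x 16 x 4 mm, fixed on the board's top near its front edge (77 mm in front of the track's centre line); origin at the centre of its underside, axes as the board's. Its centre is level (same board y) with the centre of its notch; which colour marks which notch varies
- tab_yellow: yellow tab, 30 x 16 x 4 mm, fixed on the board's top near its front edge (77 mm in front of the track's centre line); origin at the centre of its underside, axes as the board's. Its centre is level (same board y) with the centre of its notch; which colour marks which notch varies
- tab_green: green tab, 30 x 16 x 4 mm, fixed on the board's top near its front edge (77 mm in front of the track's centre line); origin at the centre of its underside, axes as the board's. Its centre is level (same board y) with the centre of its notch; which colour marks which notch varies
- tab_blue: blue tab, 30 x 16 x 4 mm, fixed on the board's top near its front edge (77 mm in front of the track's centre line); origin at the centre of its underside, axes as the board's. Its centre is level (same board y) with the centre of its notch; which colour marks which notch varies
- tin_2: squat brown food tin, 75 mm across, 58 mm high, between the board and the tall larder cabinet that closes the worktop on the right (from y about -0.43 m, x over about 0.3 m: keep the arm clear of it); loose bystander standing on the worktop beside the board, origin under its centre; leave it alone
- mug_2: white mug with blue dots, 90 x 120 x 93 mm with its handle; loose bystander standing on the worktop beside the board, origin under its centre; leave it alone
- jar_2: glass jar with a green lid, 68 mm across, 84 mm high; loose bystander standing on the worktop beside the board, origin under its centre; leave it alone
- garlic_1: garlic bulb, about 60 mm across, 58 mm high; loose bystander standing on the worktop beside the board, origin under its centre; leave it alone

How it is judged:
At the end, for the whole second after the job is handed in: The stop block rests in the notch at the red tab: its index line is within 3 mm of the tab's centre along the track, and it is still (y of stop_mark in the frame of tab_red between -0.003 and 0.003 m and velocity of joint stop between -0.005 and 0.005 m/s); the robot touches nothing.
It fails at once if the tin is lifted, carried or shoved more than 25 mm (distance of tin_2 from where it was at the start of the episode above 0.025 m).
It fails at once if the mug is lifted, carried or shoved more than 25 mm (distance of mug_2 from where it was at the start of the episode above 0.025 m).
It fails at once if the jar is lifted, carried or shoved more than 25 mm (distance of jar_2 from where it was at the start of the episode above 0.025 m).
It fails at once if the garlic is lifted, carried or shoved more than 25 mm (distance of garlic_1 from where it was at the start of the episode above 0.025 m).
It also fails if it takes over 38 s, if anything falls off the work surface, if the arm or the gripper's body presses on something with over 40 N, if the wrist force passes 120 N, or if a joint passes its speed limit or range.

## Working session

There is one attempt and no reset: what is moved stays moved. The work goes in short steps, Python scripts to look and compute and a shell command to move; the robot and the scene stay as the last step left them, time stands still between calls to the robot, and variables do not carry over. Pictures are saved under pics/ and viewed, at most 10 in all, crops included, and the job is handed in when it is done.

```bash
mkdir -p pics; python3 - <<'E'
from cell import arm, imaging, ticket
import cv2,numpy as np
for n in("side","top"):
    d=imaging.get_image(n);cv2.imwrite(f"pics/{n}0.png",d["image"]);np.save(f"pics/{n}0.npy",d,allow_pickle=True)
    print(n,d["fx"],d["cx"],d["cy"],np.round(d["cam_to_world"],3).tolist())
s=arm.observe();print(s["clock"],s["position"],s["ee_rot"],s["force"],s["width"])
E
```

```text
side 406.42273596146885 312.9088449917111 200.00200621289378 [[-0.999, 0.009, -0.044, 0.59], [0.044, 0.413, -0.91, 1.002], [0.01, -0.911, -0.413, 0.537], [0.0, 0.0, 0.0, 1.0]]
top 385.32955654856 320.85666773944024 191.26701780891625 [[0.029, -0.984, 0.178, 0.348], [-0.999, -0.025, 0.023, -0.019], [-0.019, -0.179, -0.984, 1.054], [0.0, 0.0, 0.0, 1.0]]
0.1 [0.28053291 0.55793563 0.18770871] [-7.25139680e-01 -3.05655103e+00  2.23758409e-03] [0.99801102 1.28845837 0.41778761] 0.9987257502237862
```

View pics/top0.png

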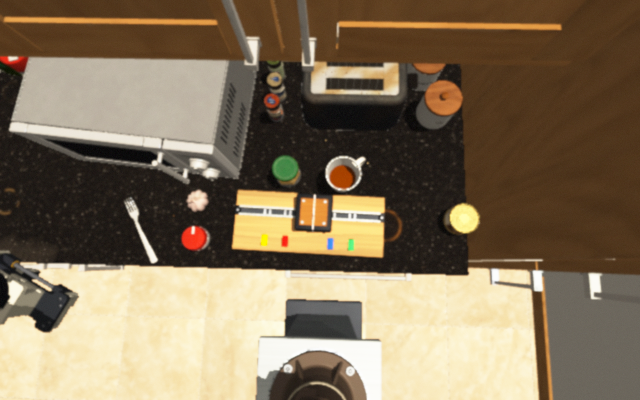

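View pics/side0.png

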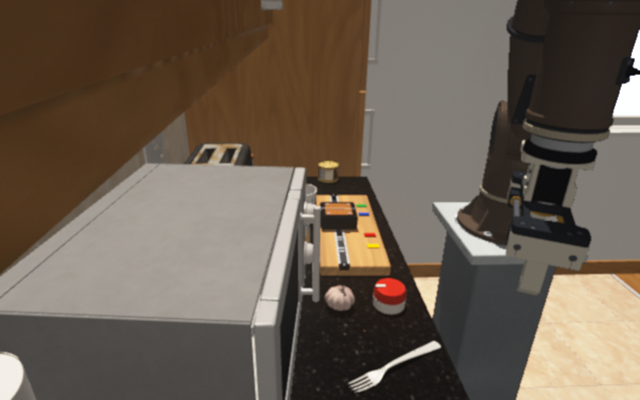

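The top view shows the block at about (314,212) and the tabs from left (+y) to right: yellow (265,240), red (285,241), blue (331,243), green (351,244). The mug is at (343,175), the jar at (286,170), the garlic at (198,200). The side view shows the same order, with red at about (369,235). The block must be pushed to +y.

```bash
cat > h.py <<'E'
import numpy as np,cv2
def load(n): return np.load(n,allow_pickle=True).item()
def ray(d,p):
    M=d["cam_to_world"];v=np.array([(p[0]-d["cx"])/d["fx"],(p[1]-d["cy"])/d["fy"],1]);return M[:3,3],M[:3,:3]@v
def plane(d,p,z):
    o,v=ray(d,p);return o+v*(z-o[2])/v[2]
def tri(d1,p1,d2,p2):
    A=np.zeros((3,3));b=np.zeros(3)
    for d,p in((d1,p1),(d2,p2)):
        o,v=ray(d,p);v=v/np.linalg.norm(v);P=np.eye(3)-np.outer(v,v);A+=P;b+=P@o
    return np.linalg.solve(A,b)
H={"red":[(0,6),(174,180)],"yellow":[(26,33)],"green":[(50,75)],"blue":[(105,130)]}
def tab(d,c,roi):
    x0,y0,x1,y1=roi;h=cv2.cvtColor(d["image"],cv2.COLOR_BGR2HSV)[y0:y1,x0:x1]
    m=np.zeros(h.shape[:2],bool)
    for a,b in H[c]: m|=(h[...,0]>=a)&(h[...,0]<=b)&(h[...,1]>190)&(h[...,2]>90)
    n,l,s,ce=cv2.connectedComponentsWithStats(m.astype(np.uint8))
    if n<2:return None
    i=1+np.argmax(s[1:,4]);return ce[i]+[x0,y0],s[i,4]
E
python3 - <<'E'
from h import *
T=load("pics/top0.npy");S=load("pics/side0.npy");P={}
for c in H:
    a=tab(T,c,(235,230,385,255));b=tab(S,c,(350,198,390,255));print(c,a,b)
    if a and b:
        print(" tri",tri(T,a[0],S,b[0]).round(4),"top@.03",plane(T,a[0],.03).round(4),"side@.03",plane(S,b[0],.03).round(4))
a=cv2.resize(T["image"][180:265,225:395],None,fx=4.5,fy=4.5,interpolation=2)
b=cv2.resize(S["image"][160:280,300:400],None,fx=4.5,fy=4.5,interpolation=2)
cv2.imwrite("pics/a.png",a);cv2.imwrite("pics/b.png",b)
E
```

```text
red (array([284.38, 240.64]), np.int32(50)) (array([369.25806452, 234.16129032]), np.int32(31))
 tri [0.3999 0.0982 0.0295] top@.03 [0.399  0.0983 0.03  ] side@.03 [0.401  0.0989 0.03  ]
yellow (array([263.87323944, 239.5915493 ]), np.int32(71)) (array([372.84375, 245.03125]), np.int32(32))
 tri [0.4008 0.1527 0.0298] top@.03 [0.4003 0.1528 0.03  ] side@.03 [0.4015 0.153  0.03  ]
green None None
blue (array([329.33333333, 240.66666667]), np.int32(3)) (array([363.5, 214. ]), np.int32(8))
 tri [ 0.3996 -0.0199  0.029 ] top@.03 [ 0.4022 -0.0205  0.03  ] side@.03 [ 0.3974 -0.0171  0.03  ]
```

View pics/a.png

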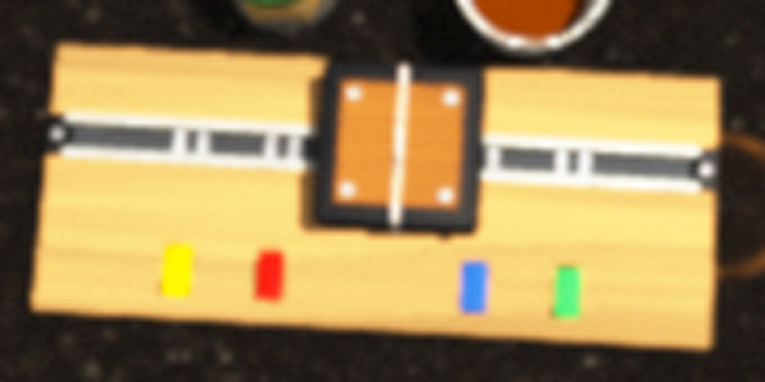

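View pics/b.png

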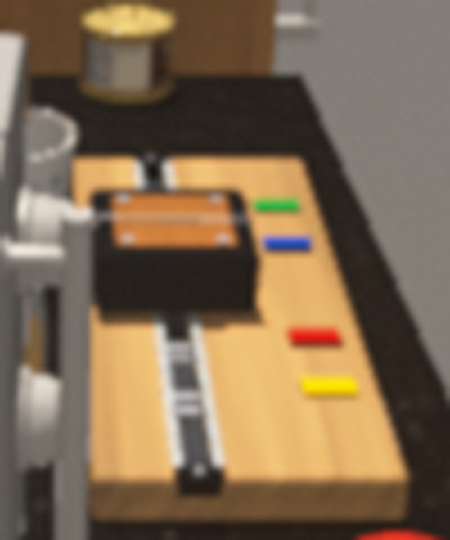

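The top crop shows the tabs' centres (crop px): yellow (177,271), red (270,276), blue (473,288), green (567,292). The block's index line runs from (404,66) to (396,225). The side crop shows that line's middle at about (172,217), with the ribs visible in front of the block at +y.

```bash
python3 - <<'E'
from h import *
from cell import arm, imaging, ticket
T=load("pics/top0.npy");S=load("pics/side0.npy")
u=lambda x,y,ox,oy:((x+.5)/4.5-.5+ox,(y+.5)/4.5-.5+oy)
A=lambda x,y:u(x,y,225,180);B=lambda x,y:u(x,y,300,160)
tp={"y":(177,271),"r":(270,276),"b":(473,288),"g":(567,292)};sp={"y":(330,386),"r":(316,338),"b":(288,244),"g":(277,206)}
W={k:plane(T,A(*tp[k]),.03) for k in tp}
for k in tp: print(k,W[k].round(4),tri(T,A(*tp[k]),S,B(*sp[k])).round(4))
Ys=np.array([.115,.06,-.06,-.115]);Q=np.array([W[k][:2] for k in "yrbg"])
ax=np.polyfit(Ys,Q,1);print("axis",ax[0],"centre tabs",ax[1]);yaw=np.arctan2(-ax[0][0],ax[0][1]);print("yaw",yaw)
ey=np.array([-np.sin(yaw),np.cos(yaw)]);ex=np.array([ey[1],-ey[0]]);o=Q.mean(0)+.052*ex
print("board origin",o)
p=plane(T,A(400,146),.067);t=tri(T,A(400,146),S,B(172,217));print("mark",p,t)
f=lambda q:((q[:2]-o)@ex,(q[:2]-o)@ey)
print("mark in board",f(p),f(t),"red",f(W["r"]))
for n,px,z in(("mug near rim",A(535,45),.093),("mug left",(326,175),.093),("mug right",(362,163),.06),("jar",(286,168),.084),("jar right",(299,172),.084),("block right top",A(482,150),.067)):
    q=plane(T,px,z);print(n,q.round(3),np.round(f(q),3))
c=o+.025*ex+(f(p)[1]-.048)*ey;print("contact pt",c)
s=arm.observe();from scipy.spatial.transform import Rotation as R
M=R.from_rotvec(s["ee_rot"]).as_matrix();print(M.round(3),s["position"])
th=np.arctan2(M[1,1],M[0,1]);print("tool z turn needed",th-(yaw+np.pi/2))
E
```

```text
y [0.3996 0.1526 0.03  ] [0.4004 0.1526 0.0287]
r [0.3982 0.0977 0.03  ] [0.3987 0.0978 0.0277]
b [ 0.3945 -0.0217  0.03  ] [ 0.3954 -0.0219  0.028 ]
g [ 0.3937 -0.0767  0.03  ] [ 0.3943 -0.0768  0.0286]
axis [0.0267117  0.99617341] centre tabs [0.39653612 0.03797346]
yaw -0.02680787957626704
board origin [0.44851744 0.03657961]
mark [0.47239636 0.02219945 0.067     ] [0.47373778 0.02188884 0.06839619]
mark in board (np.float64(0.024255799843394724), np.float64(-0.013734929931313998)) (np.float64(0.025605062165353437), np.float64(-0.01400947663844874)) red (np.float64(-0.051908969740387424), np.float64(0.0597015710636162))
mug near rim [ 0.528 -0.053  0.093] [ 0.082 -0.087]
mug left [ 0.565 -0.008  0.093] [ 0.118 -0.041]
mug right [ 0.607 -0.102  0.06 ] [ 0.163 -0.134]
jar [0.583 0.096 0.084] [0.133 0.063]
jar right [0.573 0.062 0.084] [0.124 0.029]
block right top [ 0.471 -0.025  0.067] [ 0.024 -0.061]
contact pt [ 0.47185367 -0.02580325]
[[-0.893  0.449 -0.001]
 [ 0.449  0.893 -0.001]
 [-0.    -0.001 -1.   ]] [0.28053291 0.55793563 0.18770871]
tool z turn needed -0.43906172961965195
```

```bash
echo '0 0 0 -0.146 0 | 0 0 0 -0.146 0 | 0 0 0 -0.147 0 | -0.014 -0.045 0 0 0 | -0.014 -0.045 0 0 0 | -0.014 -0.045 0 0 0 | -0.014 -0.045 0 0 0 | -0.014 -0.045 0 0 0' | python3 nudge.py 10
cat > w.py <<'E'
from h import *
from cell import arm, imaging, ticket
from scipy.spatial.transform import Rotation as R
s=arm.observe();M=R.from_rotvec(s["ee_rot"]).as_matrix();yaw=-.0268
ey=np.array([-np.sin(yaw),np.cos(yaw)]);ex=np.array([ey[1],-ey[0]]);d=s["position"][:2]-[.4485,.0366]
print("t",s["clock"],"board",(d@ex).round(4),(d@ey).round(4),"z",s["position"][2].round(4),"turn",(np.arctan2(M[1,1],M[0,1])-yaw-np.pi/2).round(3),"tilt",M[:2,2].round(3),"F",np.round(s["force"],1),"Fy",np.round(s["force"][:2]@ey,1),"w",s["width"])
E
python3 w.py
```

```text
clock: 0.9
position: [0.3448, 0.3295, 0.1882]
ee_rot: [-0.042, -3.141, 0.0]
force: [0.5, 0.7, 0.1]
width: 0.349
gripper_force: 0.0
t 0.9 board -0.1116 0.29 z 0.1882 turn -0.0 tilt [-0. -0.] F [0.5 0.7 0.1] Fy 0.7 w 0.34866899554347947
```

```bash
echo '-0.014 -0.045 0 0 0 | -0.014 -0.045 0 0 0 | -0.014 -0.045 0 0 0 | -0.014 -0.045 0 0 0 | -0.014 -0.045 0 0 0 | -0.014 -0.045 0 0 0 | -0.014 -0.045 0 0 0 | -0.014 -0.045 0 0 0 | -0.014 -0.045 0 0 0 | 0 0 0 0 0' | python3 nudge.py; python3 w.py
python3 - <<'E'
from cell import arm, imaging, ticket
import cv2
d=imaging.get_image("top")["image"];cv2.imwrite("pics/c.png",cv2.resize(d[140:280,200:420],None,fx=3.5,fy=3.5))
E
```

```text
clock: 1.9
position: [0.4604, -0.0834, 0.1886]
ee_rot: [0.056, 3.14, -0.004]
force: [-1.2, 0.9, -0.3]
width: 0.001
gripper_force: 0.0
t 1.9 board 0.0151 -0.1196 z 0.1886 turn -0.009 tilt [ 0.001 -0.003] F [-1.2  0.9 -0.3] Fy 0.8 w 0.001167810479277038
```

View pics/c.png

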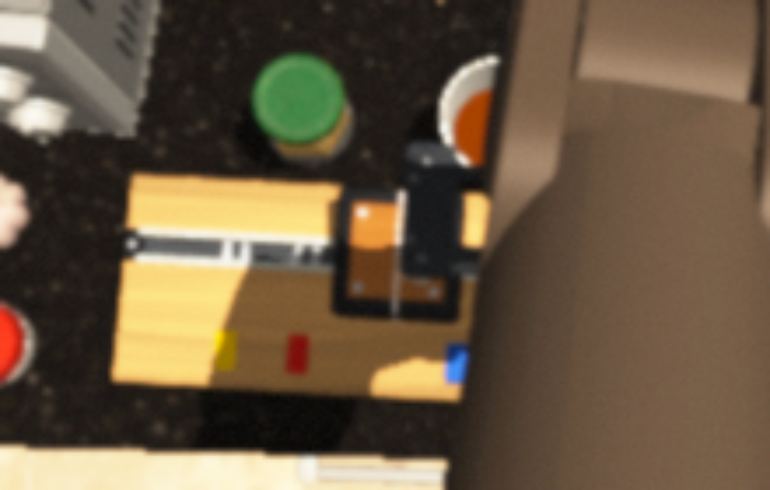

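The hand is over the -y half of the board, with its back end at crop (430,150) near the mug's rim. The block (400,250) and the tabs are undisturbed. I lower the hand beside the block, slightly nearer the robot.

```bash
echo '0.005 0 0.03 0 0 | 0 0 0.04 0 0 | 0 0 0.04 0 0 | 0 0 0.03 0.009 0 | 0 0 0 0 0 | 0 0 0 0 0' | python3 nudge.py; python3 w.py; echo '0 0.015 0 0 0 | 0 0.008 0 0 0 | 0 0.006 0 0 0 | 0 0.004 0 0 0 | 0 0.004 0 0 0 | 0 0 0 0 0' | python3 nudge.py; python3 w.py
```

```text
clock: 2.55
position: [0.4544, -0.0758, 0.0487]
ee_rot: [-0.055, -3.14, -0.0]
force: [0.5, -0.1, 1.0]
width: 0.003
gripper_force: 0.0
t 2.55 board 0.0089 -0.1122 z 0.0487 turn -0.008 tilt [-0.001  0.   ] F [ 0.5 -0.1  1. ] Fy -0.1 w 0.003117217963261118
clock: 3.15
position: [0.4562, -0.0391, 0.0486]
ee_rot: [0.055, 3.141, 0.0]
force: [0.2, 0.0, -0.1]
width: 0.005
gripper_force: 0.0
t 3.15 board 0.0097 -0.0755 z 0.0486 turn -0.008 tilt [0. 0.] F [ 0.2  0.  -0.1] Fy 0.0 w 0.004639461028373954
```

```bash
echo '0 0.008 0 0 0 | 0 0.008 0 0 0 | 0 0.008 0 0 0 | 0 0.008 0 0 0 | 0 0.006 0 0 0 | 0 0.005 0 0 0 | 0 0 0 0 0' | python3 nudge.py; python3 w.py
python3 - <<'E'
from cell import arm, imaging, ticket
import cv2,numpy as np
for n,r in(("top",(180,265,225,395)),("side",(160,280,300,400))):
    d=imaging.get_image(n);np.save(f"pics/{n}1.npy",d,allow_pickle=True)
    cv2.imwrite(f"pics/{n}1.png",cv2.resize(d["image"][r[0]:r[1],r[2]:r[3]],None,fx=4.5,fy=4.5,interpolation=2))
E
```

```text
clock: 3.85
position: [0.4576, 0.0043, 0.0484]
ee_rot: [0.055, 3.141, 0.0]
force: [0.0, 0.6, 0.8]
width: 0.004
gripper_force: 0.0
t 3.85 board 0.01 -0.0321 z 0.0484 turn -0.008 tilt [0. 0.] F [0.  0.6 0.8] Fy 0.6 w 0.0039394087755368
```

View pics/side1.png

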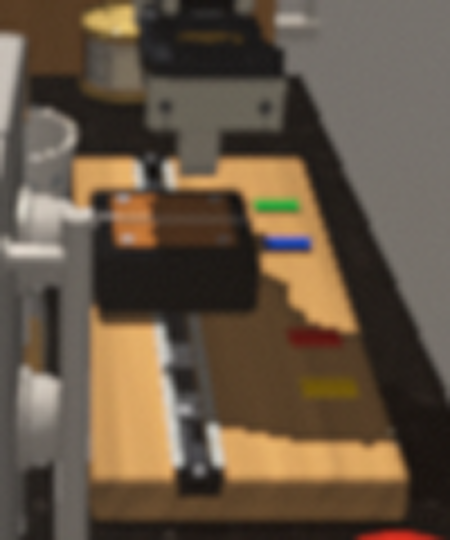

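The side view shows the block not moved (line still at crop (172,217)) and the fingertip ending at about (197,172), behind it. I'll check that against the reported TCP.

```bash
python3 - <<'E'
from h import *
S=load("pics/side1.npy");T=load("pics/top1.npy")
def proj(d,w):
    M=np.linalg.inv(d["cam_to_world"]);c=M[:3,:3]@w+M[:3,3];return c[:2]/c[2]*d["fx"]+[d["cx"],d["cy"]]
for n,w in(("tcp",(.4576,.0043,.0484)),("tcp seen from block",(.4576,.0233,.0484)),("mark",(.4724,.0222,.067)),("block face",(.4724,-.0258,.067))):
    p=proj(S,np.array(w));print(n,p,((p-[300,160])*4.5).round())
t=(197/4.5+300,172/4.5+160)
for z in(.03,.048,.067,.1):print(z,plane(S,t,z).round(3))
E
```

```text
tcp [343.34566408 211.68621707] [195. 233.]
tcp seen from block [344.13696684 214.77455438] [199. 246.]
mark [338.88582594 208.4434298 ] [175. 218.]
block face [337.12249213 201.01608984] [167. 185.]
0.03 [ 0.441 -0.127  0.03 ]
0.048 [ 0.446 -0.087  0.048]
0.067 [ 0.452 -0.044  0.067]
0.1 [0.461 0.029 0.1  ]
```

View pics/top1.png

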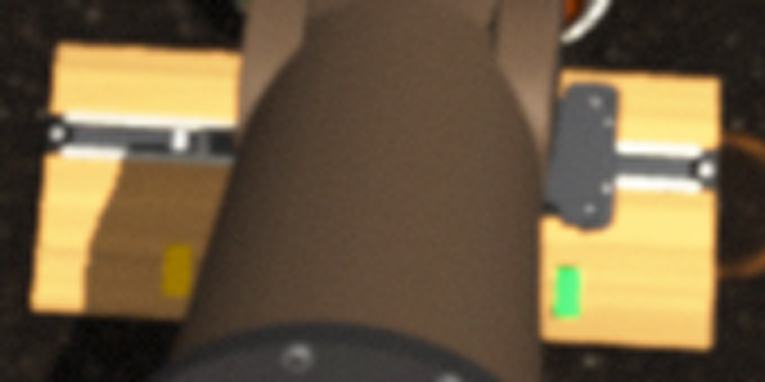

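```bash
python3 - <<'E'
from h import *
from cell import arm, imaging, ticket
S=load("pics/side0.npy");S1=load("pics/side1.npy")
def proj(d,w):
    M=np.linalg.inv(d["cam_to_world"]);c=M[:3,:3]@np.array(w)+M[:3,3];return c[:2]/c[2]*d["fx"]+[d["cx"],d["cy"]]
print("start tcp",proj(S,(.2805,.5579,.1877)))
for sgn in(-1,1): # open finger tips, tool y
    print(sgn,proj(S,np.array([.2805,.5579,.1877])+sgn*.055*np.array([.449,.893,0])))
s=arm.observe();print(s["clock"],s["joints"],s["position"],s["force"])
a=cv2.resize(S["image"][120:320,480:630],None,fx=2.8,fy=2.8);b=cv2.resize(S1["image"][150:230,310:370],None,fx=7,fy=7)
cv2.imwrite("pics/d.png",np.hstack([a[:560],b[:560,:380]]) if a.shape[0]==560 else a)
E
```

```text
start tcp [520.04892802 295.55888157]
-1 [519.48675453 274.63798257]
1 [520.71083928 320.19145317]
3.95 [-0.34770158  0.35732483  0.28277394  2.14781631 -0.160557    0.6557838
  1.58083522] [0.45760492 0.00340998 0.04842155] [-0.89137742  0.10896848  1.07445227]
```

View pics/d.png

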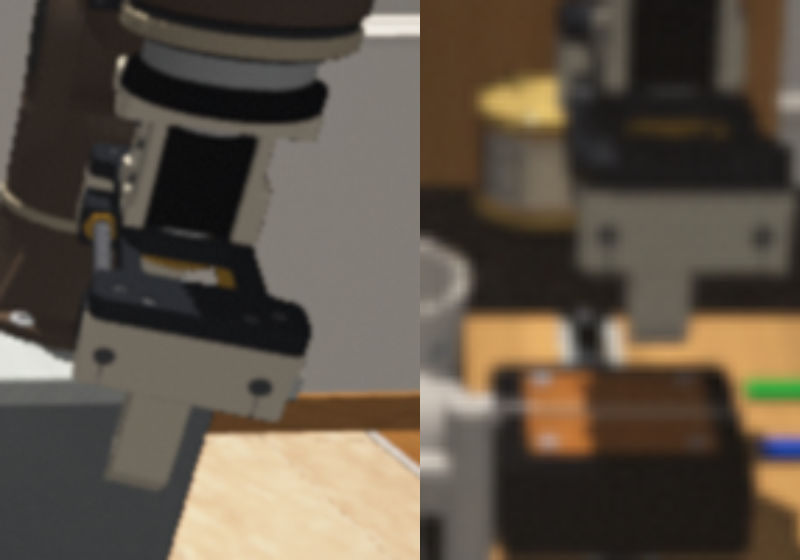

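The stub of the finger ends at (530,294) in the start view, though the reported TCP would put it at row ~320. In the current view it ends some 50 mm above where it should be. So the real fingertip seems to sit higher than the reported z, above the block, which explains the zero force. I'll back off and measure this offset.

```bash
echo '0 -0.03 0 0 0 | 0 -0.03 0 0 0 | 0 -0.025 0 0 0 | 0 0 0.01 0 0 | 0 0 0 0 0' | python3 nudge.py; python3 w.py; python3 - <<'E'
from h import *
from cell import arm, imaging, ticket
def aty(d,p,y):
    o,v=ray(d,p);return (o+v*(y-o[1])/v[1]).round(4)
S=load("pics/side0.npy");print("start back of near finger",aty(S,(530,294),.616),"reported z .188")
S1=load("pics/side1.npy");print("mid",aty(S1,(343.8,198),.023),"reported .048")
d=imaging.get_image("side");np.save("pics/side2.npy",d,allow_pickle=True)
cv2.imwrite("pics/e.png",cv2.resize(d["image"][140:230,300:400],None,fx=6,fy=6,interpolation=2))
E
```

```text
clock: 4.45
position: [0.4537, -0.0821, 0.0376]
ee_rot: [-0.059, -3.14, -0.0]
force: [-0.7, 0.2, -0.7]
width: 0.009
gripper_force: 0.0
t 4.45 board 0.0084 -0.1185 z 0.0376 turn -0.011 tilt [-0.001  0.   ] F [-0.7  0.2 -0.7] Fy 0.1 w 0.009177283900934806
start back of near finger [0.3093 0.616  0.2355] reported z .188
mid [0.4605 0.023  0.0979] reported .048
```

View pics/e.png

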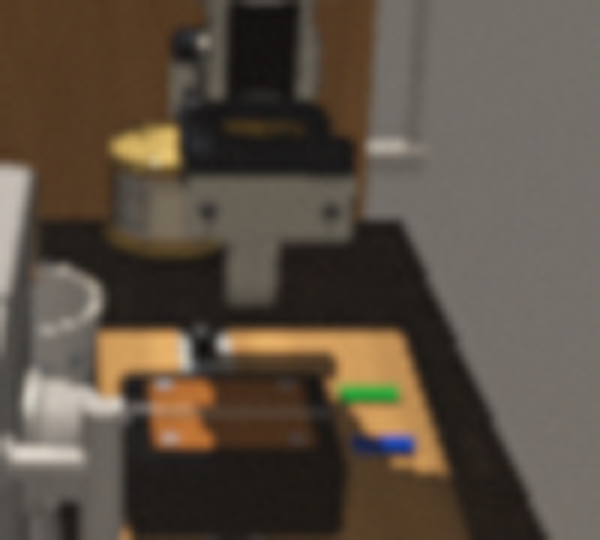

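The side view shows the tip at crop (252,305), clearly above and behind the block. Both images give a steady offset of +49 mm, so the real tip is at about 0.087 m. I go down 35 mm while watching the force, then approach.

```bash
echo '0 0 0.015 0.01 0 | 0 0 0.010 0 0 | 0 0 0.010 0 0 | 0 0 0 0 0' | python3 nudge.py; python3 w.py;  echo '0 0.010 0 0 0 | 0 0.008 0 0 0 | 0 0.006 0 0 0 | 0 0.006 0 0 0 | 0 0.006 0 0 0 | 0 0.006 0 0 0 | 0 0.006 0 0 0 | 0 0 0 0 0' | python3 nudge.py; python3 w.py
python3 - <<'E'
from h import *
from cell import arm, imaging, ticket
d=imaging.get_image("side");np.save("pics/side3.npy",d,allow_pickle=True)
cv2.imwrite("pics/f.png",cv2.resize(d["image"][140:260,300:400],None,fx=5,fy=5,interpolation=2))
E
```

```text
clock: 4.9
position: [0.4536, -0.0809, 0.0023]
ee_rot: [-0.07, -3.139, -0.0]
force: [-1.4, -0.3, -0.1]
width: 0.01
gripper_force: 0.0
t 4.9 board 0.0083 -0.1173 z 0.0023 turn -0.018 tilt [-0.002  0.   ] F [-1.4 -0.3 -0.1] Fy -0.3 w 0.009703897658460478
clock: 5.7
position: [0.4568, -0.0325, 0.0034]
ee_rot: [-0.07, -3.141, -0.001]
force: [0.9, -0.2, -0.2]
width: 0.009
gripper_force: 0.0
t 5.7 board 0.0102 -0.0689 z 0.0034 turn -0.018 tilt [-0.  0.] F [ 0.9 -0.2 -0.2] Fy -0.1 w 0.008958704298405035
```

View pics/f.png

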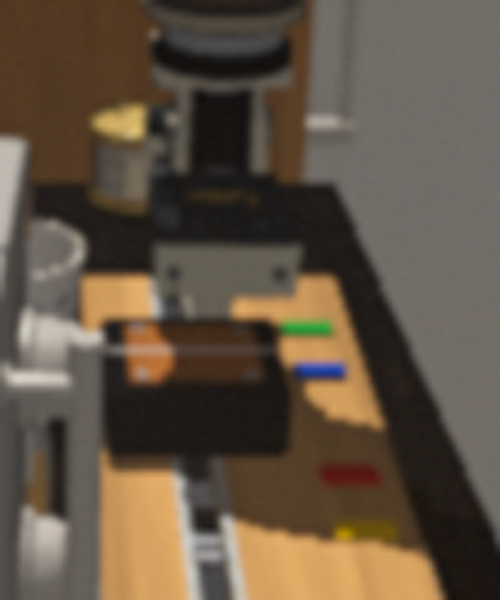

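The block now hides the fingertip, so the finger stands at the block's height behind it. The index line is at crop row ~350, close to where it was at the start. That is the last picture I may view, so I track the line numerically from here.

```bash
cat > trk.py <<'E'
from h import *
yaw=-.0268;ey=np.array([-np.sin(yaw),np.cos(yaw)])
def track(d,lo=198,hi=240,c0=328,c1=346):
    im=cv2.cvtColor(d["image"],cv2.COLOR_BGR2HSV)[lo:hi,c0:c1];b=d["image"][lo:hi,c0:c1].astype(float)
    r=b[...,0]/np.maximum(b[...,2],25)*np.minimum(b[...,2],80)   # blueish-white share
    p=r.mean(1);p=p-cv2.GaussianBlur(p[:,None],(1,9),3)[:,0]
    m=p[:24] if False else p
    k=np.argmax(m);w=np.clip(p[max(k-2,0):k+3],0,None);row=lo+max(k-2,0)+(w*np.arange(len(w))).sum()/w.sum()
    q=plane(d,((c0+c1-1)/2,row),.067);return row,((q[:2]-[.4485,.0366])@ey),p
if __name__=="__main__":
    import sys
    if len(sys.argv)>1:
        for n in "0123":
            r,y,p=track(load(f"pics/side{n}.npy"));print(n,round(r,2),round(y,4),p.round().astype(int).tolist())
    else:
        from cell import arm, imaging, ticket
        r,y,p=track(imaging.get_image("side"));print("line row",round(r,2),"block board y",round(y,4))
E
python3 trk.py all
```

```text
0 200.9 -0.0625 [-2, 1, 6, 10, 6, -8, -9, -8, -5, 4, 10, 5, -4, -5, -3, -2, -2, 8, 4, 1, -1, -2, -1, -1, 0, 0, 0, -1, -3, -5, -6, 0, 5, 3, 2, 0, -2, 2, 2, 2, 1, 0]
1 208.18 -0.0154 [3, 0, 4, 7, 5, -7, -8, -8, -5, 3, 10, 6, -3, -4, 0, 1, 0, 0, -1, 0, 0, -1, 0, 0, 0, 0, 0, -1, -3, -5, -6, -1, 5, 5, 3, 0, -2, -2, 1, 3, 2, 2]
2 208.28 -0.0148 [-1, 1, 7, 8, 0, -6, -6, -6, -5, 2, 10, 7, -3, -4, -1, 1, 0, 0, -1, 0, 0, -1, 0, 0, 0, 0, 0, 0, -2, -5, -6, -1, 4, 4, 1, -1, -3, 2, 3, 2, 1, 1]
3 209.49 -0.0072 [0, 0, 2, 7, 11, 9, -9, -13, -10, -9, -1, 14, 13, -2, -7, -4, 0, 2, 1, -1, -1, -1, 0, 0, 0, 0, 0, 0, 0, -1, -3, -6, -6, 1, 6, 2, -1, -1, 2, 4, 2, 2]
```

```bash
sed -i 's/lo=198/lo=205/' trk.py; echo '0 0.006 0 0 0 | 0 0.007 0 0 0 | 0 0.007 0 0 0 | 0 0.007 0 0 0 | 0 0.006 0 0 0 | 0 0.005 0 0 0 | 0 0.002 0 0 0 | 0 0 0 0 0' | python3 nudge.py; python3 w.py; python3 trk.py
```

```text
clock: 6.55
position: [0.4588, 0.0069, 0.0035]
ee_rot: [0.071, 3.14, 0.0]
force: [0.2, 0.6, 0.0]
width: 0.006
gripper_force: 0.0
t 6.55 board 0.0111 -0.0294 z 0.0035 turn -0.018 tilt [0. 0.] F [0.2 0.6 0. ] Fy 0.6 w 0.006055877363649843
line row 238.92 block board y 0.1497
```

```bash
sed -i 's/hi=240/hi=228/' trk.py; sed -i 's/"block board y",round(y,4))/"block board y",round(y,4),p.round().astype(int).tolist())/' trk.py; python3 trk.py; echo '0 0.003 0 0 0 | 0 0.003 0 0 0 | 0 0.002 0 0 0' | python3 nudge.py;python3 w.py;echo '0 0.002 0 0 0' | python3 nudge.py;echo '0 0.002 0 0 0' | python3 nudge.py;python3 w.py;python3 trk.py
```

```text
line row 216.33 block board y 0.0334 [-1, 2, 5, 9, 12, -4, -10, -8, -9, -7, 2, 14, 11, -4, -8, -4, 1, 4, 1, -1, -2, -1, -1]
clock: 6.95
position: [0.4591, 0.0146, 0.0035]
ee_rot: [0.072, 3.141, 0.0]
force: [0.1, 0.5, 0.2]
width: 0.01
gripper_force: 0.4
t 6.95 board 0.0112 -0.0217 z 0.0035 turn -0.019 tilt [0. 0.] F [0.1 0.5 0.2] Fy 0.5 w 0.010492170329028999
clock: 7.05
position: [0.4591, 0.0166, 0.0035]
ee_rot: [0.072, 3.141, 0.0]
force: [0.1, -1.1, -0.0]
width: 0.003
gripper_force: 0.5
clock: 7.15
position: [0.4591, 0.0186, 0.0034]
ee_rot: [0.072, 3.141, -0.0]
force: [-0.5, -2.4, 0.3]
width: 0.002
gripper_force: 1.4
t 7.15 board 0.0111 -0.0178 z 0.0034 turn -0.019 tilt [ 0. -0.] F [-0.5 -2.4  0.3] Fy -2.4 w 0.0022023197461286895
line row 209.84 block board y -0.0051 [-1, -1, 0, 3, 7, 10, 9, -8, -10, -7, -7, -5, 2, 10, 7, -3, -6, -2, 2, 3, 0, -2, -3]
```

```bash
sed -i 's/lo=205/lo=214/' trk.py; for i in 1 2 3; do :; done; echo '0 0.002 0 0 0' | python3 nudge.py|grep -E "posi|force: \["; echo '0 0.002 0 0 0' | python3 nudge.py|grep -E "posi|force: \["; echo '0 0.001 0 0 0' | python3 nudge.py|grep -E "posi|force: \["; echo '0 0.001 0 0 0' | python3 nudge.py|grep -E "posi|force: \["; python3 w.py
```

```text
position: [0.4592, 0.0195, 0.0035]
force: [-0.4, -7.1, 2.7]
position: [0.4592, 0.0214, 0.0034]
force: [-0.8, -3.5, 2.0]
position: [0.4593, 0.023, 0.0034]
force: [0.4, -3.6, 0.7]
position: [0.4593, 0.0244, 0.0034]
force: [0.1, -1.1, 0.8]
t 7.6 board 0.0112 -0.0119 z 0.0034 turn -0.019 tilt [-0.  0.] F [ 0.1 -1.1  0.8] Fy -1.1 w 0.006653453398366075
```

```bash
python3 trk.py; echo '0 0.001 0 0 0' | python3 nudge.py|grep -E "posi|force: \["; echo '0 0.001 0 0 0' | python3 nudge.py|grep -E "posi|force: \["; python3 w.py; python3 trk.py
```

```text
line row 219.3 block board y 0.0501 [0, -1, -6, -7, 3, 14, 11, -4, -8, -4, 1, 3, -1, -4]
position: [0.4594, 0.0258, 0.0034]
force: [-0.2, -0.5, 0.3]
position: [0.4596, 0.0268, 0.0034]
force: [0.7, -0.2, 0.5]
t 7.85 board 0.0113 -0.0095 z 0.0034 turn -0.019 tilt [0. 0.] F [ 0.7 -0.2  0.5] Fy -0.2 w 0.005036939991968636
line row 220.32 block board y 0.0558 [4, 0, -2, -6, -6, 2, 13, 10, -4, -8, -4, 0, 2, 0]
```

```bash
echo '0 0.001 0 0 0 | 0 0 0 0 0' | python3 nudge.py|grep -E "posi|force: \["; python3 trk.py; echo '0 0.001 0 0 0 | 0 0 0 0 0' | python3 nudge.py|grep -E "posi|force: \["; python3 trk.py
```

```text
position: [0.4596, 0.0277, 0.0034]
force: [-0.5, 0.6, 0.2]
line row 220.6 block board y 0.0573 [6, 0, -1, -5, -9, -3, 13, 14, 1, -8, -7, -2, 2, 1]
position: [0.4596, 0.0285, 0.0034]
force: [0.6, -0.9, -0.1]
line row 220.6 block board y 0.0573 [6, 0, -1, -5, -9, -3, 13, 14, 1, -8, -7, -2, 2, 1]
```

The push rose to 7 N, dropped, and the block then stayed still while the hand followed without force, so it has clicked in. I take the hand away and check.

```bash
echo '0 -0.02 0 0 0 | 0 -0.03 0 0 0 | 0 -0.02 0 0 0 | 0 0 -0.04 0 0 | 0 0 -0.045 0 0 | 0 0 -0.045 0 0 | 0 0 -0.045 0 0 | 0 0 0 0 0' | python3 nudge.py; echo '0.014 0.045 0 0 0 | 0.014 0.045 0 0 0 | 0.014 0.045 0 0 0 | 0.014 0.045 0 0 0 | 0.014 0.045 0 0 0 | 0.014 0.045 0 0 0 | 0.014 0.045 0 0 0 | 0.014 0.045 0 0 0 | 0.01 0.03 0 0 0 | 0 0 0 0 0' | python3 nudge.py; python3 - <<'E'
from h import *
import trk
from cell import arm, imaging, ticket
d=imaging.get_image("side");r,y,p=trk.track(d);print("side",r,y)
t=imaging.get_image("top");np.save("pics/top9.npy",t,allow_pickle=True)
T0=load("pics/top0.npy")
ex=np.array([trk.ey[1],-trk.ey[0]]);o=np.array([.4485,.0366])
f=lambda q:(q[:2]-o)@trk.ey
# index line in the top view: rows near block middle, white column profile
for n,d,c0,c1 in(("before",T0,303,325),("after",t,270,300)):
    b=d["image"][208:218,c0:c1].min(2).astype(float).mean(0);k=np.argmax(b[4:-4])+4;w=b[k-2:k+3]-b[k-3:k+4].min()
    col=c0+k-2+(w*np.arange(5)).sum()/w.sum();print(n,col,f(plane(d,(col,212.5),.067)),b.astype(int).tolist())
print("red",[ (lambda a:a and f(plane(t,a[0],.03)))(tab(t,"red",(235,230,385,255)))])
# bystanders: change between the views
for n,(x0,y0,x1,y1) in dict(mug=(322,150,372,190),jar=(268,150,303,190),garlic=(183,186,212,214),tin=(442,200,485,240)).items():
    A,B=[cv2.cvtColor(q["image"][y0:y1,x0:x1],6).astype(np.float32) for q in(T0,t)];print(n,cv2.phaseCorrelate(A,B))
E
```

```text
clock: 9.2
position: [0.4599, -0.0418, 0.1838]
ee_rot: [0.073, 3.131, 0.002]
force: [-0.6, -0.9, -0.7]
width: 0.006
gripper_force: 0.0
clock: 10.2
position: [0.3498, 0.3582, 0.1777]
ee_rot: [-0.062, -3.14, -0.002]
force: [-0.0, -0.9, 0.1]
width: 0.008
gripper_force: 0.0
side 214.05420241708836 0.020131785837974637
before 313.3018867924528 -0.01331246785311201 [60, 59, 59, 59, 60, 59, 59, 60, 71, 139, 210, 189, 110, 64, 60, 59, 59, 60, 58, 59, 58, 58]
after 284.450337512054 0.06110700883776218 [44, 52, 58, 60, 60, 59, 60, 60, 60, 59, 58, 58, 65, 124, 200, 193, 124, 70, 59, 58, 58, 59, 58, 60, 59, 58, 58, 58, 59, 57]
red [np.float64(0.06061165876471405)]
mug ((0.08979047793499717, -0.001946415713572236), 0.9402626012563705)
jar ((-0.021583713569786056, 0.052559898490265766), 0.9757894120282598)
garlic ((-0.02751511852692623, 0.10256814522682411), 0.9992605524592929)
tin ((0.5729012756951448, -0.06752962440902266), 0.9257806865374247)
```

```bash
python3 -c "
from cell import arm, imaging, ticket
s=arm.observe();print(s['clock'],abs(s['dq']).max());print(ticket.sign_off())"
```

```text
10.3 0.027927424340264535
the job is handed in; nothing more can be done
None
```

The stop block clicked into the red-tab notch, its index line measured about 0.5 mm from the tab's centre; the hand is clear, the kitchen things did not move, and I handed the job in at 10.3 s, with no verdict returned.

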